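Fit the keyed lap wheel and clamp it

TASK

Put the loose metal lap wheel, flange down, on the upright shaft of the small lapping machine and turn it until its keyway drops over the shaft's key and the wheel sits fully home. Then swing the machine's slim clamp ring by its upright pin, clockwise seen from above, to its stop, keeping fingers and hand off the two fixed rings above and below it. Leave the other things on the worktop where they stand.

Things in the scene. Friction and masses are not known exactly. Their poses are not given: they have to be found in the camera images.
- lapper: Small grey round lapping machine, fixed to the worktop; place and yaw vary. Foot 112 mm across, housing 94 to 98 mm across and 40 mm high, black rocker switch on its -x side. On it three flat rings on one axis: fixed dark ring (z 40-50 mm), slim bright clamp ring (z 50-58 mm, 69 mm across), fixed dark ring (z 58-68 mm); above them the keyed shaft. Origin: on the axis at the worktop; z up.
- fixed_rings: The two fixed dark rings above and below the clamp ring, 68 mm across, each 10 mm high. Origin and axes as those of the lapping machine. Fingers and hand must not touch them.
- shaft_seat (a point): Foot of the shaft: centre of the upper fixed ring's top face, 68 mm over the worktop, where the wheel's underside must come to lie. Axes as the machine.
- lap_wheel: Loose metal lap wheel, about 0.25 kg, 36 mm high: flange 60 mm across, 10 mm thick; above it a plain round boss 40 mm across (z 10 to 36 mm), the place to grip. Bore 21 mm right through. Stands flange down on the worktop to the right (-y) of the machine, turned 0.45 to 2.05 rad anticlockwise of the machine's yaw. Origin: centre of its underside; z up.
- shaft_tip (a point): Centre of the shaft's top, 100 mm over the worktop, 32 mm above the seat. Shaft 18 mm thick, its top 4 mm tapered to 13 mm. One key on the machine's -x side of the shaft: 6 mm wide, reaching 13.5 mm from the axis, from the seat to 14 mm above it; the upper 18 mm of the shaft is plain. Axes as the machine.
- keyway (a point): Keyway in the wheel's bore at its top edge, on the wheel's -x side, 13 mm from its axis, 36 mm above its underside. About 8 mm wide, reaching 15.5 mm from the axis, full height. It drops over the key when wheel and machine have the same yaw, to within about 0.1 rad; out of line the wheel rests on the key, 14 mm above the seat. Axes as the wheel.
- clamp_ring (a joint): Angle of the slim clamp ring about the machine's axis, rad: grows clockwise seen from above, from 0 (open) to 1.0 (stop). Starts between 0 and 0.25, stays where left; takes 1 to 2 N at the pin. Seen from above, at 0 its arm points 0.55 rad anticlockwise from the machine's -x (towards its -y), at the stop 0.45 rad clockwise from it (towards its +y).
- clamp_pin (a point): Centre of the top of the upright round pin at the end of the clamp ring's arm: 12 mm thick, z 50 to 82 mm over the worktop, 56 mm from the machine's axis; between pin and ring lies the 10 mm wide flat arm, z 51 to 57 mm. The pin moves with the clamp ring.
- stamp: Wooden hand stamp, 24x46x67 mm, standing on its own behind the work, between machine and wheel; to be left alone. Origin: centre of its underside.
- ring_box: Dark red ring box, 60x52x42 mm, the one nearer the robot, to the left of the machine; to be left alone. Origin: centre of its underside.
- weight_200: Brass-coloured knobbed weight, 30 mm across and 34 mm high, behind the wheel; to be left alone. Origin: centre of its underside.
Not all that is in view belongs to the job. Of the things like the lap_wheel, leave any that is green or orange; of the rest the larger one is meant.

How it is judged:
On the way, in this order (a step that is already met when the one before it is completed fails the run):
1. the lap wheel sits fully home over the key (z of lap_wheel in the frame of shaft_seat between -0.004 and 0.003 m and horizontal distance between lap_wheel and shaft_seat below 0.004 m and angle between lap_wheel's own z axis and vertical below 0.08 rad), for 0.2 s.
2. the clamp ring is at its stop (value of joint clamp_ring above 0.9 rad), for 0.2 s.
At the end, for the whole second after the job is handed in: The lap wheel sits fully home on the machine (underside within 3 mm of the seat, within 4 mm of the axis, tilt under 0.08 rad), at rest, and the clamp ring is at its stop (over 0.9 of its 1.0 rad) (all of step 1 and value of joint clamp_ring above 0.9 rad and linear speed of lap_wheel below 0.02 m/s); the robot touches nothing.
It fails at once if fingers or hand touch the fixed rings (over 1 N) (contact force between any of the fingers, the arm and fixed_rings above 1 N).
It fails at once if a bystander is moved by more than 15 mm (distance of any of stamp, ring_box, weight_200 from where it was at the start of the episode above 0.015 m).
It also fails if it takes over 58 s, if anything falls off the work surface, if the arm or the gripper's body presses on something with over 40 N, if the wrist force passes 120 N, or if a joint passes its speed limit or range.

ROBOT

A 7-joint arm with a two-finger parallel gripper is mounted at the origin on a cart in front of the work surface, level with it; the furniture and walls round the work are solid. World frame = base frame: x ahead of the robot, y to its left, z up, the work surface at z = 0. Lengths are in m, angles in rad, forces in N, time in s.
With the tool pointing down it reaches from about 0.425 to 0.925 m from the base axis. Payload 6.8 kg.
Tool frame: the origin (TCP) lies on the centre line of the jaws, within the pads' length; the fingertips stand 14 mm ahead of it and the grasp point (between the pads) lies 5 mm behind it; y points along the fingers, x is the direction in which the jaws open and shut, and the axes are right-handed (so a half turn about y gives the same grasp; the last joint's range is limited). The gripper opens to 85 mm and grips with 20 to 120 N. Pads are 22 mm wide; open, the fingers measure 114 mm over their backs; the gripper's body (76 mm by 85 mm) begins 54 mm behind the grasp point. The pads swing forward as they close: fully open they stand 13 mm farther back than shut.
Start: joints at [1.165, 0.477, 0.022, 1.555, -0.011, 1.109, -0.083], TCP at [0.198, -0.645, 0.245] pointing down, gripper open.
Joint ranges: [-2.96, 2.96], [-0.34, 2.1], [-1.41, 1.46], [0.24, 2.44], [-1.37, 4.51], [0.17, 1.92], [-2.96, 2.96]. Speed limits (rad/s): [2.39, 2.39, 3.14, 3.14, 3.14, 3.14, 3.14].

INTERFACE

Orientations are given as a rotation vector (axis times angle).
In Python, from bench import get_obs, vision, ticket gives the robot as it stands. The module is installed in compiled form; this text tells all that it offers.
- The arm moves only by the tool jog_arm, never from a script. Its argument "motion" is a list of rows, each an object of numbers: "gripper": the finger opening in mm, from 0 to 85.4; "tx", "ty", "tz": the shift along the tool's x, y, z in mm; "ax", "ay", "az": the turn, a rotation vector about the tool's x, y, z in rad. In form: [{"gripper": .., "tx": .., "ty": .., "tz": .., "ax": .., "ay": .., "az": ..}, ...]. A call has 1 to 12 rows; each row shifts and turns the commanded pose from where the row before left it, along the tool's axes as they then stand; what a row does not reach is not made up. A row lasts 1/10 s, in which the tool goes at most 50 mm and 8.59 degrees, less where a joint would pass 70% of its speed; a pose out of reach is approached as far as the arm can. A call is refused whole if a number of a shift passes 50 or a number of a turn 0.15, either way. A call with a gripper value outside its range is refused whole. The fingers move at their own pace and stop on an object; "newtons" is the grip in N (left out, the last holds). Time passes only in rows, so rows that do not move let the fingers close. It gives the time, the measured TCP pose, the force and the opening at its end, in the units of the state.
- get_obs(): the state, without advancing time (a new reading comes with each control period).
- vision.grab_frame(name): name is "side" or "top"; returns the picture (384x512x3 uint8, red, green, blue); there is no depth.
- vision.get_calibration(name): a dict with "camera_matrix" (3x3 intrinsics, pixels), "k1" (the pictures are not rectified: a ray, as slopes to the right and down, at radius r is drawn at 1 + k1 r^2 times it, then the intrinsics apply), "world_from_camera" (4x4, takes a point from camera to world coordinates). Camera axes: x right, y down, z forward; pixel columns grow to the right and rows downward; lengths in m; the calibration is good to about 2 mm. A picture is of the moment at which its call begins. get_calibration takes no time and is no camera call.
- ticket.hand_in(): hands the job in, once; it reports no verdict.
The state is a dict: "clock": time; "joints": joint angles; "qvel": joint speeds; "tau": joint torques, N m; "tcp_pos": TCP position; "orientation": TCP orientation; "contact_force": force on the tool from outside, world axes, zero at the start; "moment": the same for the moment, N m; "grip_width": finger opening in m.
Only numpy, scipy, OpenCV 4.12 (cv2) and the standard library are available. Lean on these libraries where they do the work, as an engineer would, in place of code of your own. Each camera call takes 0.05 s, during which the arm holds its last target.

## Working session

There is one attempt and no reset: what is moved stays moved. The work goes in short steps, Python scripts to look and compute and a tool call to move; the robot and the scene stay as the last step left them, time stands still between calls to the robot, and variables do not carry over. Pictures are saved under pics/ and viewed, and the job is handed in when it is done.

Besides the shell and the picture viewer there is one more tool, called after ">>>" as a command line: name --argument value ..., lists and objects as JSON in quotes. jog_arm: Moves the arm, as the interface text tells. Its arguments: {"type":"object","properties":{"motion":{"type":"array"},"newtons":{"type":"number"}},"required":["motion"]}

```bash
mkdir -p pics; ls; python3 - <<'E'
from bench import get_obs, vision
import cv2, numpy as np
np.set_printoptions(precision=4,suppress=True)
for n in ("side","top"):
    f=vision.grab_frame(n); cv2.imwrite(f"pics/{n}0.png",cv2.cvtColor(f,cv2.COLOR_RGB2BGR))
    c=vision.get_calibration(n); print(n,c["camera_matrix"],c["k1"]);print(c["world_from_camera"])
print(get_obs())
E
```

```text
pics
side [[368.5097   0.     249.6366]
 [  0.     368.5097 202.6541]
 [  0.       0.       1.    ]] -0.09639983990241699
[[ 0.9585 -0.1325  0.2526  0.358 ]
 [-0.2852 -0.4498  0.8464 -0.6673]
 [ 0.0015 -0.8832 -0.4689  0.4766]
 [ 0.      0.      0.      1.    ]]
top [[499.9021   0.     252.5666]
 [  0.     499.9021 186.2217]
 [  0.       0.       1.    ]] -0.10992355916762786
[[-0.0114 -0.9958  0.0904  0.4487]
 [-0.9999  0.0115  0.0004  0.0188]
 [-0.0015 -0.0904 -0.9959  1.4767]
 [ 0.      0.      0.      1.    ]]
{'clock': 0.1, 'joints': array([ 1.1649,  0.4777,  0.0223,  1.5564, -0.0115,  1.1093, -0.0831]), 'qvel': array([-0.001 ,  0.    ,  0.    , -0.0018, -0.0012,  0.0021,  0.0009]), 'tau': array([  0.0048, -59.776 ,   1.6137, -28.1956,   0.0129,   0.005 ,
         0.    ]), 'tcp_pos': array([ 0.1979, -0.6448,  0.2444]), 'orientation': array([-1.3346,  0.9881, -0.9857]), 'contact_force': array([ 0.5531, -0.0489,  0.1801]), 'moment': array([ 0.0222,  0.0193, -0.0615]), 'grip_width': 0.08544963416631876}
```

View pics/side0.png

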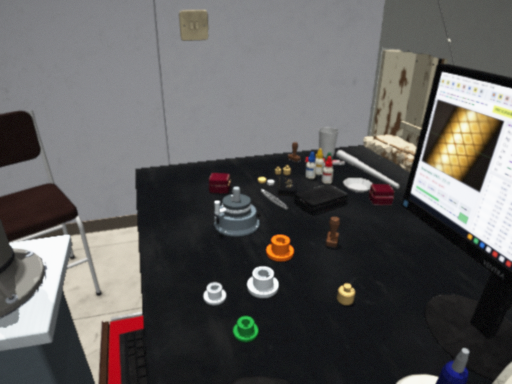

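View pics/top0.png

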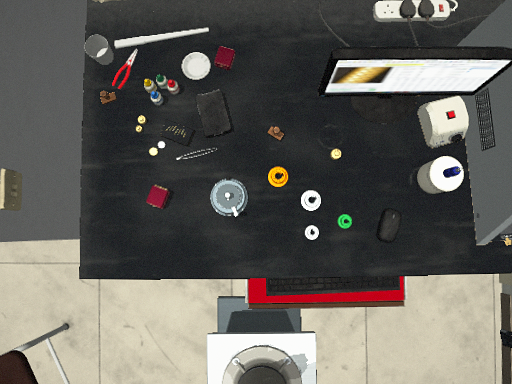

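```bash
python3 - <<'E'
import numpy as np
from scipy.spatial.transform import Rotation as R
print(R.from_rotvec([-1.3346,  0.9881, -0.9857]).as_matrix().round(3))
E
```

```text
[[ 0.293 -0.001  0.956]
 [-0.956  0.002  0.293]
 [-0.002 -1.    -0.   ]]
```

```bash
python3 - <<'E'
import cv2
t=cv2.imread("pics/top0.png"); s=cv2.imread("pics/side0.png")
a=cv2.resize(t[165:245,200:340],None,fx=5.7,fy=5.7,interpolation=cv2.INTER_CUBIC); cv2.imwrite("pics/topz.png",a)
b=cv2.resize(s[175:310,190:310],None,fx=4.4,fy=4.4,interpolation=cv2.INTER_CUBIC); cv2.imwrite("pics/sidez.png",b)
E
```

```text
(no output)
```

View pics/topz.png

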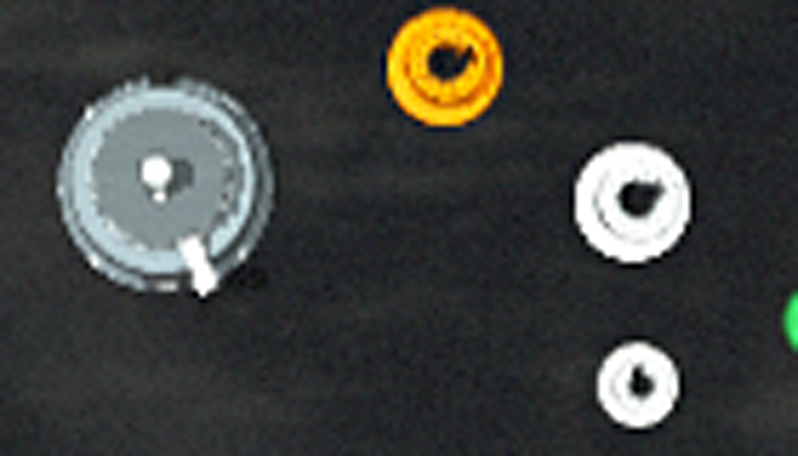

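View pics/sidez.png

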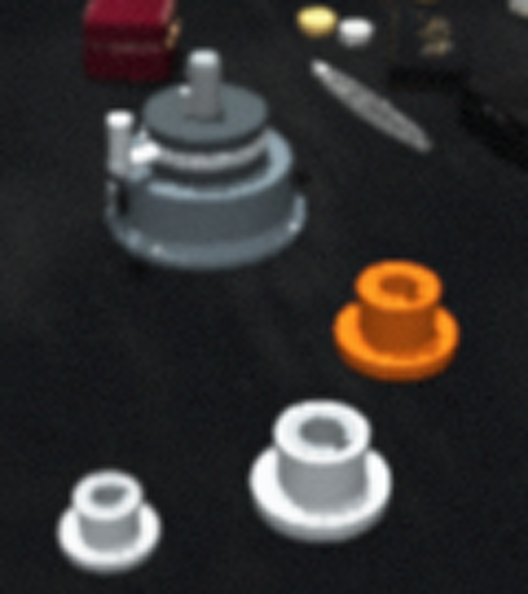

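```bash
cat > h.py <<'E'
import numpy as np, cv2
from scipy.optimize import least_squares
from bench import vision
from scipy.spatial.transform import Rotation as R
CAL={n:vision.get_calibration(n) for n in("side","top")}
def proj(n,P):
    c=CAL[n];T=np.linalg.inv(np.array(c["world_from_camera"]));P=np.atleast_2d(P)
    q=P@T[:3,:3].T+T[:3,3];s=q[:,:2]/q[:,2:];r2=(s**2).sum(1,keepdims=True)
    s=s*(1+c["k1"]*r2);K=np.array(c["camera_matrix"]);return s*[K[0,0],K[1,1]]+K[:2,2]
def unproj(n,uv,z):
    f=lambda p:proj(n,[p[0],p[1],z])[0]-uv
    return least_squares(f,[0.45,0.]).x
def circ(x,y,z,r,k=60):
    a=np.linspace(0,2*np.pi,k,endpoint=False);return np.c_[x+r*np.cos(a),y+r*np.sin(a),np.full(k,z)]
U=8
def sil(n,parts,box):
    x0,y0,x1,y1=box;m=np.zeros(((y1-y0)*U,(x1-x0)*U),np.uint8)
    for P in parts:
        p=(proj(n,P)-[x0-.5,y0-.5])*U
        cv2.fillConvexPoly(m,cv2.convexHull(p.astype(np.float32)).astype(np.int32),255)
    return cv2.resize(m,(x1-x0,y1-y0),interpolation=cv2.INTER_AREA)/255.
def img(n,f): return cv2.imread(f)[:,:,:].astype(float)
E
python3 - <<'E'
from h import *
np.set_printoptions(precision=4,suppress=True)
t=cv2.imread("pics/top0.png");s=cv2.imread("pics/side0.png")
def wheel(x,y): return [np.r_[circ(x,y,0,.03),circ(x,y,.01,.03)],np.r_[circ(x,y,.01,.02),circ(x,y,.036,.02)]]
def fit(n,im,box,z0,x0):
    x0_,y0_,x1_,y1_=box;g=im[y0_:y1_,x0_:x1_].min(2).astype(float)
    A=np.clip((g-50)/(130-50),0,1); 
    # fill holes by silhouettes: closed
    m=(A>.5).astype(np.uint8);cs,_=cv2.findContours(m,0,2);cs=max(cs,key=cv2.contourArea);f=np.zeros_like(m);cv2.drawContours(f,[cs],-1,1,-1)
    A=np.maximum(A*cv2.dilate(f,np.ones((3,3))),cv2.erode(f,np.ones((3,3))))
    B=A
    res=least_squares(lambda p:(sil(n,wheel(*p),box)-B).ravel(),x0,diff_step=2e-3)
    print(n,res.x,res.cost, B.sum(), sil(n,wheel(*res.x),box).sum());return res.x
a=unproj("top",[311,200],.01);b=unproj("side",[263,285],.01);print(a,b)
fit("top",t,(295,183,328,217),0,a);fit("side",s,(240,258,288,305),0,b)
print("shaft",unproj("top",[200+158/5.7,165+172/5.7],.1),unproj("side",[190+205/4.4,175+57/4.4],.1))
print("pin",unproj("top",[200+207/5.7,165+290/5.7],.082),unproj("side",[190+120/4.4,175+120/4.4],.082))
print("decoy",unproj("top",[312,232],.01),"orange",unproj("top",[278,177],.01))
print("stamp",unproj("top",[276,131],.03),"wt",unproj("top",[336,154],.02),"box",unproj("top",[158,196],.03))
for n,im,bx in(("top",t,(214,182,244,216)),):
    x0,y0,x1,y1=bx; print(im[188:212,220:244].min(2))
E
```

```text
[ 0.5392 -0.1521] [ 0.5383 -0.1533]
top [ 0.5396 -0.151 ] 2.754979545126874 340.4625 334.8509803921569
side [ 0.5397 -0.1461] 3.7734980235966935 780.9875 773.650980392157
shaft [0.5497 0.0882] [0.5524 0.092 ]
pin [0.4928 0.0656] [0.5    0.0677]
decoy [ 0.4453 -0.1531] orange [ 0.6083 -0.056 ]
stamp [ 0.7423 -0.0514] wt [ 0.6737 -0.2281] box [0.5546 0.2952]
[[130 133 130 132 131 130 132 131 136 135 133 131 134 131 132 133 138  97
  111 115 171 200 129  92]
 [130 132 133 132 133 136 128 136 135 134 135 133 135 129 133 131 137 151
  141 117 115 170 194  78]
 [135 131 130 130 135 132 132 128 129 130 134 127 131 129 131 131 131 131
  170 130 119 113 191 118]
 [131 131 136 131 130 130 115 121 115 129 130 129 132 132 130 128 131 127
  136 145 117 114 186 153]
 [132 131 132 132 130 139 166 183 165 122 122 123 122 132 131 137 134 131
  131 135 139 116 186 206]
 [128 130 132 128 105 209 254 255 255 156  78  80  78 120 132 136 131 135
  132 165 162 117 170 198]
 [131 128 128 129 103 255 255 254 255 239  91  86  85  79 137 137 133 137
  132 119 119 120 111 191]
 [135 132 134 135 116 255 255 253 
[... 983 characters left out ...]
54 143 132 130 131 135 133 132 133 133 130 128 114 117 140 126 129
  191 195 197 186  58  74]
 [197 183 172 139 130 130 136 135 134 132 130 143 138 183 186 141 103 189
  191 197 188  99  56  98]
 [174 171 150 152 159 132 127 141 138 130 116 188 217 255 255 131 101 191
  194 188 112  53  77 108]
 [187 184 180 178 204 173 127 153 144 135 118 201 255 255 255 216 122 196
  183 121  53  73 151 133]
 [185 185 186 186 180 179 173 174 181 179 177 173 252 254 255 255 128 171
  102  55  74 104 224 103]
 [157 170 186 191 192 189 184 178 192 186 188 183 215 255 254 255 123  55
   58  73  97 120 158  52]
 [ 96 105 161 171 177 187 194 190 190 192 190 180 171 252 255 255 215  83
   87 104  93  90  23  33]]
```

```bash
cat >> h.py <<'E'
def shaft(x,y): return [np.r_[circ(x,y,.068,.009),circ(x,y,.096,.009),circ(x,y,.1,.0065)]]
def pin(x,y): return [np.r_[circ(x,y,.057,.006),circ(x,y,.082,.006)]]
E
python3 - <<'E'
from h import *
np.set_printoptions(precision=4,suppress=True)
t=cv2.imread("pics/top0.png");s=cv2.imread("pics/side0.png")
# top shaft: rows 192-197 cols 222-231
def fit(n,im,box,model,x0,lo,hi):
    a,b,c,d=box;g=im[b:d,a:c].min(2).astype(float);A=np.clip((g-lo)/(hi-lo),0,1)
    r=least_squares(lambda p:(sil(n,model(*p),box)-A).ravel(),x0,diff_step=1e-3);print(n,r.x,r.cost,A.sum());return r.x
sh=fit("top",t,(221,190,233,198),shaft,[.55,.088],130,252)
# foot from top: mask of non-dark
box=(205,172,255,222);a,b,c,d=box
g=t[b:d,a:c].max(2)
m=(g>75).astype(np.uint8);m=cv2.morphologyEx(m,3,np.ones((3,3)));cs,_=cv2.findContours(m,0,1);cs=max(cs,key=cv2.contourArea)
e=cv2.fitEllipse(cs);print(e)
print("foot",unproj("top",[a+e[0][0],b+e[0][1]],.02))
z=cv2.resize(s[180:240,205:265],None,fx=10,fy=10,interpolation=cv2.INTER_NEAREST);cv2.imwrite("pics/sz2.png",z)
z=cv2.resize(t[183:217,294:328],None,fx=17,fy=17,interpolation=cv2.INTER_NEAREST);cv2.imwrite("pics/tz2.png",z)
z=cv2.resize(t[170:225,202:257],None,fx=10,fy=10,interpolation=cv2.INTER_NEAREST);cv2.imwrite("pics/tz3.png",z)
print(t[190:212,300:324].min(2))
E
```

```text
top [0.5498 0.0896] 4.181460807096602 21.262295081967217
((23.604236602783203, 25.061229705810547), (37.074256896972656, 37.36643600463867), 141.9845733642578)
foot [0.55   0.0897]
[[ 33  31  34  36  30  28  59  90 179 179 181 181 179 134  74  52  32  36
   28  33  28  34  30  37]
 [ 39  35  39  23  15  89 203 224 255 255 255 255 255 248 210 189  82  21
   32  27  40  33  36  36]
 [ 32  30  31  23 177 224 255 255 255 253 253 253 251 255 255 255 221 132
   22  29  29  31  31  35]
 [ 28  30  19 173 255 255 255 253 252 252 252 252 242 253 253 253 255 251
   83  20  34  35  37  35]
 [ 26  21 117 255 255 254 249 252 252 250 253 253 252 249 253 247 254 255
  220  87  23  37  35  29]
 [ 25  50 245 255 254 251 224 252 253 241 254 247 252 225 255 249 251 236
  255 221  16  27  32  36]
 [ 29 119 255 255 255 225 240 251 255 250 250 160 218 220 249 178 255 252
  250 255  85  23  31  36]
 [ 29 226 255 254 252 212 255 239 255 125  20  42  72  72  97 102 202 255
  211 234 157  18  35  33]
 [ 29 255 255 254 228 228 255 252 197   0  13  24  33  22  19  62 141 255
  248 231 223  17  31  36]
 [ 20 255 
[... 603 characters left out ...]
46 255 255 255 255 232 192 246 250 251 244 253 253 251 244 196 244
  255 245   7  33  37  30]
 [ 32  20  44 255 255 255 255 244 212 219 238 248 246 246 246 219 237 255
  255  55  27  35  36  33]
 [ 31  32  20 169 255 255 255 254 254 244 243 225 221 234 254 255 255 255
  128  21  25  33  34  37]
 [ 39  30  28  29 132 254 255 255 255 254 254 254 255 255 255 255 251 136
   12  26  33  35  33  39]
 [ 33  35  29  33  24  40 255 252 252 255 255 255 255 254 253 240  25  20
   22  33  32  36  32  37]
 [ 37  31  35  32  34  21  29  28 127 246 249 246 247 128  30  17  29  31
   37  30  32  41  33  39]
 [ 41  38  38  41  35  33  35  33  28  25  21  13  16  28  31  32  29  32
   30  26  31  29  34  35]]
```

View pics/tz3.png

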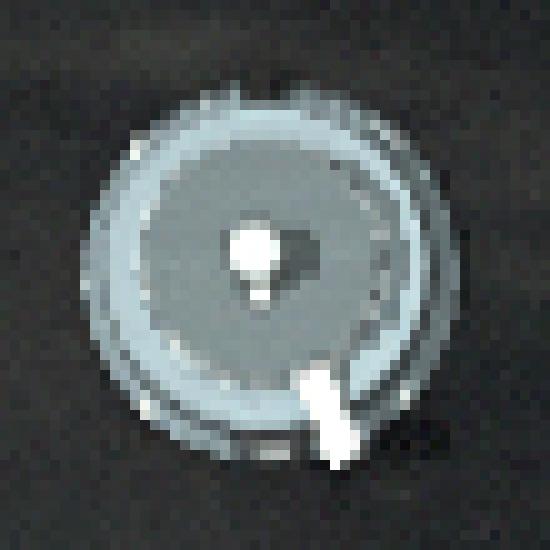

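View pics/tz2.png

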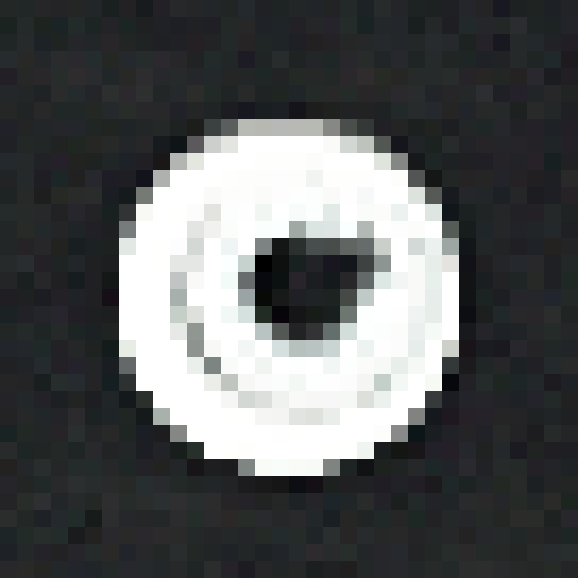

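View pics/sz2.png

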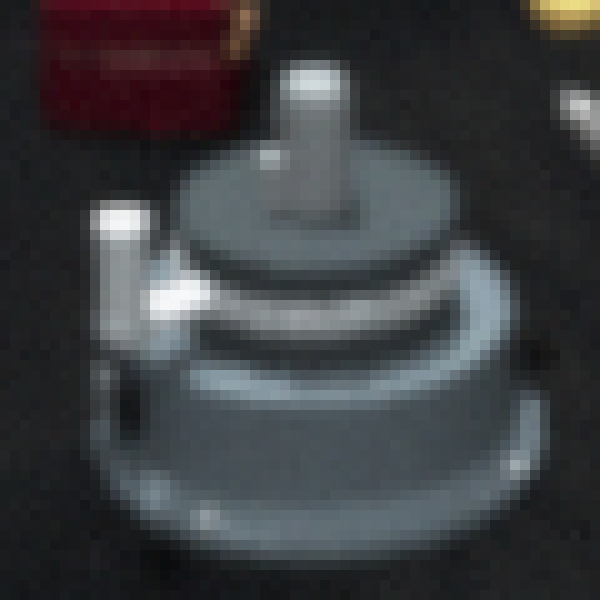

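```bash
python3 - <<'E'
from h import *
np.set_printoptions(precision=3,suppress=True)
t=cv2.imread("pics/top0.png")
ax=np.array([.55,.0897])
k=unproj("top",[227.62,201.0],.082);d=ax-k;print("key yaw",np.arctan2(d[1],d[0]),np.hypot(*d))
sw=unproj("top",[229.0,214.8],.02);d=ax-sw;print("switch yaw",np.arctan2(d[1],d[0]),np.hypot(*d))
no=unproj("top",[228.9,178.5],.01);d=no-ax;print("notch yaw",np.arctan2(d[1],d[0]),np.hypot(*d))
p=unproj("top",[202+33.8,170+44.2],.082);d=p-ax;print("pin",p,np.arctan2(d[1],d[0]),np.hypot(*d))
box=(306,194,320,206);a,b,c,dd=box;D=1-np.clip((t[b:dd,a:c].min(2)-30)/215.,0,1)
def parts(x,y,w,z):
    co,si=np.cos(w+np.pi),np.sin(w+np.pi);L=np.array([[0,-.004],[.0155,-.004],[.0155,.004],[0,.004]])
    return [circ(x,y,z,.0105),np.c_[x+L[:,0]*co-L[:,1]*si,y+L[:,0]*si+L[:,1]*co,np.full(4,z)]]
for mode in(0,1):
  best=[]
  for w in np.arange(.3,2.4,.05):
    def f(p):
        A=sil("top",parts(p[0],p[1],p[2],.036),box)
        if mode: A=np.minimum(A,np.maximum(sil("top",parts(p[0],p[1],p[2],0),box),0.0))
        return (A-D).ravel()
    r=least_squares(f,[.5396,-.151,w],diff_step=[1e-3,3e-3,5e-3]);best.append((r.cost,*r.x))
  best.sort();print(mode,np.array(best[:4]))
E
```

```text
key yaw 0.009628419809036854 0.015341216168358061
switch yaw 0.014018763167400103 0.05183412080293534
notch yaw -0.013263029521954076 0.05555791967904184
pin [0.498 0.067] -2.733297405035959 0.05716875514721601
0 [[ 8.492 -0.549 -0.327  1.003]
 [ 8.492 -0.442 -0.42   0.85 ]
 [ 8.492 -0.142 -0.54   0.55 ]
 [ 8.492 -0.12   0.398  0.65 ]]
1 [[ 8.492 -0.57  -1.305  1.509]
 [ 8.492 -0.438 -1.238  1.35 ]
 [ 8.492 -0.016 -1.253  1.1  ]
 [ 8.492  0.095 -1.446  1.299]]
```

```bash
python3 - <<'E'
from h import *
from scipy.optimize import minimize
np.set_printoptions(precision=4,suppress=True)
t=cv2.imread("pics/top0.png")
box=(306,194,320,206);a,b,c,dd=box;D=1-np.clip((t[b:dd,a:c].min(2)-30)/215.,0,1)
def parts(x,y,w,z):
    co,si=np.cos(w+np.pi),np.sin(w+np.pi);L=np.array([[0,-.004],[.0155,-.004],[.0155,.004],[0,.004]])
    return [circ(x,y,z,.0105),np.c_[x+L[:,0]*co-L[:,1]*si,y+L[:,0]*si+L[:,1]*co,np.full(4,z)]]
for mode in(0,1):
  best=[]
  for w in np.arange(1.2,2.3,.15):
    def f(q):
        p=[.5396+q[0]/1e3,-.151+q[1]/1e3,q[2]/10]
        A=sil("top",parts(*p,.036),box)
        if mode: A=A*(.7+.3*sil("top",parts(*p,0),box))
        return ((A-D)**2).sum()
    r=minimize(f,[0,0,w*10],method="Nelder-Mead",options=dict(initial_simplex=[[0,0,w*10],[2,0,w*10],[0,2,w*10],[0,0,w*10+2]]));best.append((r.fun,.5396+r.x[0]/1e3,-.151+r.x[1]/1e3,r.x[2]/10))
  best.sort();print(mode,np.array(best[:4]))
E
```

```text
0 [[20.6736  0.539  -0.1502  2.0444]
 [20.6804  0.539  -0.1502  2.0445]
 [20.7     0.539  -0.1501  2.0204]
 [20.7     0.539  -0.1501  2.0206]]
1 [[19.0659  0.5393 -0.1505  2.0192]
 [19.0681  0.5393 -0.1505  2.0232]
 [19.0879  0.5392 -0.1506  2.0606]
 [19.0879  0.5392 -0.1506  2.0633]]
```

```bash
cat >> h.py <<'E'
from bench import get_obs
import json
def state():
    o=get_obs();M=R.from_rotvec(o["orientation"]).as_matrix();return o,M,np.arctan2(M[1,0],M[0,0])
def show():
    o,M,ph=state();print("t",round(o["clock"],2),"p",o["tcp_pos"].round(4),"phi",round(ph,4),"ydir",M[:,1].round(4),"F",o["contact_force"].round(2),"M",o["moment"].round(2),"w",round(o["grip_width"],4),"j7",o["joints"][6].round(3))
def plan(target,phi,n,g=None,M0=None,p0=None):
    """uniform rows; returns rows; target orientation exactly downward at azimuth phi"""
    o,M,ph=state()
    p=o["tcp_pos"] if p0 is None else np.array(p0); ph=ph if M0 is None else M0; M=R.from_matrix(M) if M0 is None else R.from_matrix(np.c_[[np.cos(ph),np.sin(ph),0],[0,0,-1],[-np.sin(ph),np.cos(ph),0]])
    rows=[];step=(np.array(target)-p)/n;P0=p.copy()
    tgt=R.from_matrix(np.c_[[np.cos(phi),np.sin(phi),0],[0,0,-1],[-np.sin(phi),np.cos(phi),0]])
    d=(phi-ph)
    # build per-row with rounding fed forward
    for i in range(n):
        want=P0+step*(i+1); pl=M.inv().apply(want-p).round(4)
        c=ph+d*(i+1)/n
        Mt=R.from_matrix(np.c_[[np.cos(c),np.sin(c),0],[0,0,-1],[-np.sin(c),np.cos(c),0]])
        dr=(M.inv()*Mt).as_rotvec().round(3)
        r={"tx":round(pl[0]*1e3,1),"ty":round(pl[1]*1e3,1),"tz":round(pl[2]*1e3,1),"ay":dr[1]}
        if abs(dr[0])>=.001:r["ax"]=dr[0]
        if abs(dr[2])>=.001:r["az"]=dr[2]
        if g is not None:r["gripper"]=g
        rows.append(r);p=p+M.apply(pl);M=M*R.from_rotvec(dr)
    for i in range(0,n,12):print(json.dumps([{k:float(v) for k,v in r.items()} for r in rows[i:i+12]]))
E
python3 - <<'E'
from h import *
show();plan([.5396,-.149,.13],.3,14,62)
E
```

```text
t 0.1 p [ 0.1979 -0.6448  0.2444] phi -1.2729 ydir [-6.0e-04  1.6e-03 -1.0e+00] F [ 0.55 -0.05  0.18] M [ 0.02  0.02 -0.06] w 0.0854 j7 -0.083
[{"tx": -26.7, "ty": 8.2, "tz": 33.7, "ay": -0.112, "az": -0.002, "gripper": 62.0}, {"tx": -22.7, "ty": 8.2, "tz": 36.5, "ay": -0.113, "gripper": 62.0}, {"tx": -18.5, "ty": 8.1, "tz": 38.9, "ay": -0.112, "gripper": 62.0}, {"tx": -14.1, "ty": 8.2, "tz": 40.6, "ay": -0.112, "gripper": 62.0}, {"tx": -9.4, "ty": 8.2, "tz": 42.0, "ay": -0.113, "gripper": 62.0}, {"tx": -4.6, "ty": 8.1, "tz": 42.7, "ay": -0.112, "gripper": 62.0}, {"tx": 0.2, "ty": 8.2, "tz": 43.1, "ay": -0.112, "gripper": 62.0}, {"tx": 5.0, "ty": 8.1, "tz": 42.7, "ay": -0.113, "gripper": 62.0}, {"tx": 9.8, "ty": 8.2, "tz": 41.9, "ay": -0.112, "gripper": 62.0}, {"tx": 14.4, "ty": 8.2, "tz": 40.5, "ay": -0.113, "gripper": 62.0}, {"tx": 18.8, "ty": 8.1, "tz": 38.6, "ay": -0.112, "gripper": 62.0}, {"tx": 23.1, "ty": 8.2, "tz": 36.3, "ay": -0.112, "gripper": 62.0}]
[{"tx": 27.0, "ty": 8.2, "tz": 33.5, "ay": -0.113, "gripper": 62.0}, {"tx": 30.6, "ty": 8.1, "tz": 30.2, "ay": -0.112, "gripper": 62.0}]
```

>>> jog_arm --motion '[{"tx": -27,"ty": 8,"tz": 34,"ay": -0.112,"az": -0.002,"gripper": 62},{"tx": -23,"ty": 8,"tz": 36,"ay": -0.112,"gripper": 62},{"tx": -18,"ty": 8,"tz": 39,"ay": -0.112,"gripper": 62},{"tx": -14,"ty": 8,"tz": 41,"ay": -0.112,"gripper": 62},{"tx": -9,"ty": 8,"tz": 42,"ay": -0.112,"gripper": 62},{"tx": -5,"ty": 8,"tz": 43,"ay": -0.112,"gripper": 62},{"tx": 0,"ty": 8,"tz": 43,"ay": -0.112,"gripper": 62},{"tx": 5,"ty": 8,"tz": 43,"ay": -0.112,"gripper": 62},{"tx": 10,"ty": 8,"tz": 42,"ay": -0.112,"gripper": 62},{"tx": 14,"ty": 8,"tz": 40,"ay": -0.112,"gripper": 62},{"tx": 19,"ty": 8,"tz": 39,"ay": -0.112,"gripper": 62},{"tx": 23,"ty": 8,"tz": 36,"ay": -0.112,"gripper": 62}]'

```text
schema error: expected keys gripper, tx, ty, tz, ax, ay, az
```

```bash
python3 - <<'E'
from h import *
show();plan([.5396,-.149,.10],.3,3,62)
E
```

```text
t 0.1 p [ 0.1979 -0.6448  0.2444] phi -1.2729 ydir [-6.0e-04  1.6e-03 -1.0e+00] F [ 0.55 -0.05  0.18] M [ 0.02  0.02 -0.06] w 0.0854 j7 -0.083
[{"tx": -124.5, "ty": 48.3, "tz": 157.4, "ay": -0.524, "az": -0.002, "gripper": 62.0}, {"tx": -29.1, "ty": 48.2, "tz": 198.6, "ay": -0.525, "gripper": 62.0}, {"tx": 74.3, "ty": 48.2, "tz": 186.4, "ay": -0.524, "gripper": 62.0}]
```

All keys are required in each row.

>>> jog_arm --motion '[{"gripper": 62,"tx": -27,"ty": 8,"tz": 34,"ax": 0,"ay": -0.112,"az": -0.002},{"gripper": 62,"tx": -23,"ty": 8,"tz": 36,"ax": 0,"ay": -0.112,"az": 0},{"gripper": 62,"tx": -18,"ty": 8,"tz": 39,"ax": 0,"ay": -0.112,"az": 0},{"gripper": 62,"tx": -14,"ty": 8,"tz": 41,"ax": 0,"ay": -0.112,"az": 0},{"gripper": 62,"tx": -9,"ty": 8,"tz": 42,"ax": 0,"ay": -0.112,"az": 0},{"gripper": 62,"tx": -5,"ty": 8,"tz": 43,"ax": 0,"ay": -0.112,"az": 0},{"gripper": 62,"tx": 0,"ty": 8,"tz": 43,"ax": 0,"ay": -0.112,"az": 0},{"gripper": 62,"tx": 5,"ty": 8,"tz": 43,"ax": 0,"ay": -0.112,"az": 0},{"gripper": 62,"tx": 10,"ty": 8,"tz": 42,"ax": 0,"ay": -0.112,"az": 0},{"gripper": 62,"tx": 14,"ty": 8,"tz": 40,"ax": 0,"ay": -0.112,"az": 0},{"gripper": 62,"tx": 19,"ty": 8,"tz": 39,"ax": 0,"ay": -0.112,"az": 0},{"gripper": 62,"tx": 23,"ty": 8,"tz": 36,"ax": 0,"ay": -0.112,"az": 0}]'

```text
clock: 1.3
tcp_pos: [0.4926, -0.2192, 0.1483]
orientation: [-1.572, -0.06, 0.059]
contact_force: [0.0, -0.7, 0.0]
grip_width: 0.0617
```

```bash
sed -i 's/^        if abs(dr\[0\])>=.001:r\["ax"\]=dr\[0\]/        r["ax"]=dr[0]+0.0;r["az"]=dr[2]+0.0/; /if abs(dr\[2\])/d; s/^        if g is not None:r/        r/' h.py; python3 - <<'E'
from h import *
show();plan([.5396,-.149,.08],.3,3,62)
E
```

```text
t 1.3 p [ 0.4926 -0.2192  0.1483] phi 0.0753 ydir [ 5.0e-04 -1.9e-03 -1.0e+00] F [ 0.04 -0.65  0.03] M [-0.02  0.    0.07] w 0.0617 j7 0.176
[{"tx": 17.4, "ty": 22.7, "tz": 22.2, "ay": -0.075, "ax": 0.002, "az": 0.0, "gripper": 62.0}, {"tx": 18.9, "ty": 22.8, "tz": 20.8, "ay": -0.075, "ax": 0.0, "az": 0.0, "gripper": 62.0}, {"tx": 20.5, "ty": 22.8, "tz": 19.3, "ay": -0.075, "ax": 0.0, "az": 0.0, "gripper": 62.0}]
```

>>> jog_arm --motion '[{"gripper": 62,"tx": 17.4,"ty": 22,"tz": 22,"ax": 0.002,"ay": -0.075,"az": 0},{"gripper": 62,"tx": 19,"ty": 23,"tz": 21,"ax": 0,"ay": -0.075,"az": 0},{"gripper": 62,"tx": 20.5,"ty": 23,"tz": 19.5,"ax": 0,"ay": -0.075,"az": 0},{"gripper": 62,"tx": 0,"ty": 0,"tz": 0,"ax": 0,"ay": 0,"az": 0}]'

```text
clock: 1.7
tcp_pos: [0.5395, -0.1454, 0.078]
orientation: [-1.553, -0.237, 0.24]
contact_force: [-0.5, -0.6, -0.7]
grip_width: 0.0619
```

```bash
python3 - <<'E'
from h import *
show()
for n,b in (("top",(290,180,340,230)),("side",(225,235,305,310))):
    f=cv2.cvtColor(vision.grab_frame(n),cv2.COLOR_RGB2BGR);cv2.imwrite(f"pics/{n}1.png",f)
    o,M,ph=state()
    f=f[b[1]:b[3],b[0]:b[2]];cv2.imwrite(f"pics/{n}1z.png",cv2.resize(f,None,fx=7,fy=7,interpolation=cv2.INTER_CUBIC))
    print(n,"wheel top proj at tcp",(proj(n,[*o["tcp_pos"][:2],.036])[0]-b[:2])*7+3.5)
E
```

```text
t 1.7 p [ 0.5395 -0.1454  0.078 ] phi 0.3039 ydir [-0.0027  0.0042 -1.    ] F [-0.49 -0.59 -0.74] M [ 0.02  0.06 -0.03] w 0.0619 j7 0.163
top wheel top proj at tcp [147.84521313 139.98725092]
side wheel top proj at tcp [269.76509078 270.47377537]
```

View pics/side1z.png

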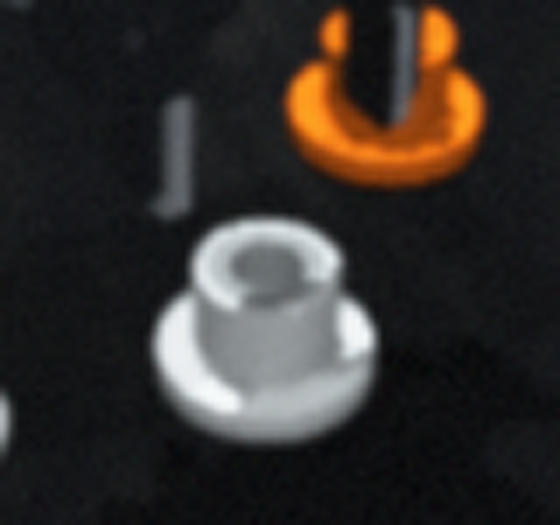

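View pics/top1z.png

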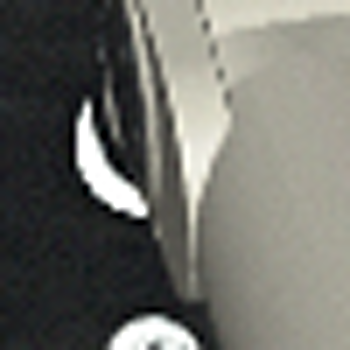

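```bash
python3 - <<'E'
from h import *
o,M,ph=state();p=o["tcp_pos"];b=(225,235)
for s in(-1,1):
  for h in (.031,.0455):
   for dz in (.014,.008):
    q=p+M[:,0]*s*h+M[:,1]*dz
    print(s,h,dz,(proj("side",q)[0]-b)*7+3.5, [((proj("side",q+M[:,2]*w)[0]-b)*7+3.5).round(0) for w in(-.011,.011)])
E
```

```text
-1 0.031 0.014 [173.55606666 220.65170947] [array([197., 243.]), array([150., 199.])]
-1 0.031 0.008 [173.6170154  201.94154587] [array([198., 224.]), array([150., 180.])]
-1 0.0455 0.014 [126.01563639 240.00006188] [array([150., 263.]), array([103., 218.])]
-1 0.0455 0.008 [125.85966384 221.18461828] [array([150., 244.]), array([103., 199.])]
1 0.031 0.014 [365.95727739 141.99802506] [array([391., 162.]), array([341., 122.])]
1 0.031 0.008 [366.83819249 123.75039761] [array([392., 144.]), array([342., 104.])]
1 0.0455 0.014 [408.52297631 124.52164846] [array([434., 145.]), array([384., 105.])]
1 0.0455 0.008 [409.57250875 106.38437497] [array([435., 126.]), array([385.,  87.])]
```

```bash
python3 - <<'E'
from h import *
o,M,ph=state();print(o["joints"].round(3))
plan([.5396,-.148,.028],.3,3,62)
E
```

```text
[ 0.505  0.542 -0.443  1.939  0.335  0.734  0.163]
[{"tx": 0.4, "ty": 17.3, "tz": 0.5, "ay": -0.001, "ax": -0.001, "az": -0.001, "gripper": 62.0}, {"tx": 0.4, "ty": 17.4, "tz": 0.6, "ay": -0.001, "ax": 0.0, "az": 0.0, "gripper": 62.0}, {"tx": 0.5, "ty": 17.3, "tz": 0.5, "ay": -0.001, "ax": 0.0, "az": 0.0, "gripper": 62.0}]
```

>>> jog_arm --motion '[{"gripper": 62,"tx": 0.4,"ty": 17.3,"tz": 0.5,"ax": -0.001,"ay": 0,"az": -0.001},{"gripper": 62,"tx": 0.4,"ty": 17.3,"tz": 0.5,"ax": 0,"ay": 0,"az": 0},{"gripper": 62,"tx": 0.4,"ty": 17,"tz": 0.5,"ax": 0,"ay": 0,"az": 0},{"gripper": 62,"tx": 0,"ty": 0,"tz": 0,"ax": 0,"ay": 0,"az": 0}]'

```text
clock: 2.2
tcp_pos: [0.5384, -0.1503, 0.0281]
orientation: [-1.559, -0.229, 0.231]
contact_force: [-1.0, -0.2, -0.8]
grip_width: 0.062
```

```bash
python3 - <<'E'
from h import *
show()
E
```

```text
t 2.2 p [ 0.5384 -0.1503  0.0281] phi 0.2933 ydir [-0.0012 -0.0011 -1.    ] F [-1.02 -0.16 -0.75] M [ 0.01  0.03 -0.03] w 0.062 j7 0.112
```

>>> jog_arm --motion '[{"gripper": 30,"tx": 0,"ty": 0,"tz": 0,"ax": 0,"ay": 0,"az": 0},{"gripper": 30,"tx": 0,"ty": 0,"tz": 0,"ax": 0,"ay": 0,"az": 0},{"gripper": 30,"tx": 0,"ty": 0,"tz": 0,"ax": 0,"ay": 0,"az": 0},{"gripper": 30,"tx": 0,"ty": 0,"tz": 0,"ax": 0,"ay": 0,"az": 0}]' --newtons 20

```text
clock: 2.6
tcp_pos: [0.5404, -0.1498, 0.0304]
orientation: [-1.561, -0.233, 0.23]
contact_force: [-2.5, -2.0, 6.8]
grip_width: 0.039
```

```bash
python3 - <<'E'
from h import *
show()
o,M,ph=state();p=o["tcp_pos"]
plan([*p[:2],p[2]],1.5,9,62)
E
```

```text
t 2.6 p [ 0.5404 -0.1498  0.0304] phi 0.295 ydir [ 0.0025 -0.0021 -1.    ] F [-2.49 -1.98  6.84] M [-0.44  0.68 -0.06] w 0.039 j7 0.113
[{"tx": 0.0, "ty": 0.0, "tz": 0.0, "ay": -0.134, "ax": 0.003, "az": 0.002, "gripper": 62.0}, {"tx": 0.0, "ty": 0.0, "tz": 0.0, "ay": -0.134, "ax": 0.0, "az": 0.0, "gripper": 62.0}, {"tx": 0.0, "ty": 0.0, "tz": 0.0, "ay": -0.134, "ax": 0.0, "az": 0.0, "gripper": 62.0}, {"tx": 0.0, "ty": 0.0, "tz": 0.0, "ay": -0.134, "ax": 0.0, "az": 0.0, "gripper": 62.0}, {"tx": 0.0, "ty": 0.0, "tz": 0.0, "ay": -0.133, "ax": 0.0, "az": 0.0, "gripper": 62.0}, {"tx": 0.0, "ty": 0.0, "tz": 0.0, "ay": -0.134, "ax": 0.0, "az": 0.0, "gripper": 62.0}, {"tx": 0.0, "ty": 0.0, "tz": 0.0, "ay": -0.134, "ax": 0.0, "az": 0.0, "gripper": 62.0}, {"tx": 0.0, "ty": 0.0, "tz": 0.0, "ay": -0.134, "ax": 0.0, "az": 0.0, "gripper": 62.0}, {"tx": 0.0, "ty": 0.0, "tz": 0.0, "ay": -0.134, "ax": 0.0, "az": 0.0, "gripper": 62.0}]
```

>>> jog_arm --motion '[{"gripper": 62,"tx": 0,"ty": 0,"tz": 0,"ax": 0,"ay": 0,"az": 0},{"gripper": 62,"tx": 0,"ty": 0,"tz": 0,"ax": 0,"ay": 0,"az": 0},{"gripper": 62,"tx": 0,"ty": -3,"tz": 0,"ax": 0.001,"ay": 0,"az": 0.001},{"gripper": 62,"tx": 0,"ty": 0,"tz": 0,"ax": 0,"ay": -0.134,"az": 0},{"gripper": 62,"tx": 0,"ty": 0,"tz": 0,"ax": 0,"ay": -0.134,"az": 0},{"gripper": 62,"tx": 0,"ty": 0,"tz": 0,"ax": 0,"ay": -0.134,"az": 0},{"gripper": 62,"tx": 0,"ty": 0,"tz": 0,"ax": 0,"ay": -0.134,"az": 0},{"gripper": 62,"tx": 0,"ty": 0,"tz": 0,"ax": 0,"ay": -0.134,"az": 0},{"gripper": 62,"tx": 0,"ty": 0,"tz": 0,"ax": 0,"ay": -0.134,"az": 0},{"gripper": 62,"tx": 0,"ty": 0,"tz": 0,"ax": 0,"ay": -0.134,"az": 0},{"gripper": 62,"tx": 0,"ty": 0,"tz": 0,"ax": 0,"ay": -0.134,"az": 0},{"gripper": 62,"tx": 0,"ty": 0,"tz": 0,"ax": 0,"ay": -0.134,"az": 0}]'

```text
clock: 3.8
tcp_pos: [0.5404, -0.1487, 0.0324]
orientation: [-1.239, -1.163, 1.162]
contact_force: [-0.2, -0.2, 0.3]
grip_width: 0.0622
```

```bash
python3 - <<'E'
from h import *
show()
E
```

```text
t 3.8 p [ 0.5404 -0.1487  0.0324] phi 1.5075 ydir [ 8.e-04  1.e-04 -1.e+00] F [-0.22 -0.23  0.25] M [-0.05 -0.01  0.  ] w 0.0622 j7 1.118
```

Grip firmly, then lift.

>>> jog_arm --motion '[{"gripper": 25,"tx": 0,"ty": 0,"tz": 0,"ax": 0,"ay": 0,"az": 0},{"gripper": 25,"tx": 0,"ty": 0,"tz": 0,"ax": 0,"ay": 0,"az": 0},{"gripper": 25,"tx": 0,"ty": 0,"tz": 0,"ax": 0,"ay": 0,"az": 0},{"gripper": 25,"tx": 0,"ty": 0,"tz": 0,"ax": 0,"ay": 0,"az": 0}]' --newtons 40

```text
clock: 4.2
tcp_pos: [0.5403, -0.1488, 0.0325]
orientation: [-1.243, -1.157, 1.157]
contact_force: [-0.9, -0.5, 5.3]
grip_width: 0.0381
```

```bash
python3 - <<'E'
from h import *
show();show()
E
```

```text
t 4.2 p [ 0.5403 -0.1488  0.0325] phi 1.5001 ydir [ 7.e-04 -4.e-04 -1.e+00] F [-0.91 -0.53  5.26] M [-0.02  0.33 -0.03] w 0.0381 j7 1.112
t 4.2 p [ 0.5403 -0.1488  0.0325] phi 1.5001 ydir [ 7.e-04 -4.e-04 -1.e+00] F [-0.91 -0.53  5.26] M [-0.02  0.33 -0.03] w 0.0381 j7 1.112
```

```bash
python3 - <<'E'
from h import *
plan([.5403,-.1488,.152],1.5,3,25)
plan([.550,.0905,.15],-.5,14,25,M0=1.5,p0=[.5403,-.1488,.152])
E
```

```text
[{"tx": -0.0, "ty": -39.8, "tz": -0.0, "ay": 0.0, "ax": 0.001, "az": 0.0, "gripper": 25.0}, {"tx": -0.1, "ty": -39.9, "tz": -0.0, "ay": 0.0, "ax": 0.0, "az": 0.0, "gripper": 25.0}, {"tx": 0.0, "ty": -39.8, "tz": -0.0, "ay": 0.0, "ax": 0.0, "az": 0.0, "gripper": 25.0}]
[{"tx": 17.1, "ty": 0.1, "tz": 0.5, "ay": 0.143, "ax": 0.0, "az": 0.0, "gripper": 25.0}, {"tx": 16.8, "ty": 0.2, "tz": 3.0, "ay": 0.143, "ax": 0.0, "az": 0.0, "gripper": 25.0}, {"tx": 16.3, "ty": 0.1, "tz": 5.3, "ay": 0.143, "ax": 0.0, "az": 0.0, "gripper": 25.0}, {"tx": 15.3, "ty": 0.2, "tz": 7.6, "ay": 0.142, "ax": 0.0, "az": 0.0, "gripper": 25.0}, {"tx": 14.2, "ty": 0.1, "tz": 9.7, "ay": 0.143, "ax": 0.0, "az": 0.0, "gripper": 25.0}, {"tx": 12.5, "ty": 0.2, "tz": 11.5, "ay": 0.143, "ax": 0.0, "az": 0.0, "gripper": 25.0}, {"tx": 10.8, "ty": 0.1, "tz": 13.3, "ay": 0.143, "ax": 0.0, "az": 0.0, "gripper": 25.0}, {"tx": 8.8, "ty": 0.1, "tz": 14.7, "ay": 0.143, "ax": 0.0, "az": 0.0, "gripper": 25.0}, {"tx": 6.7, "ty": 0.2, "tz": 15.8, "ay": 0.143, "ax": 0.0, "az": 0.0, "gripper": 25.0}, {"tx": 4.3, "ty": 0.1, "tz": 16.5, "ay": 0.143, "ax": 0.0, "az": 0.0, "gripper": 25.0}, {"tx": 1.9, "ty": 0.2, "tz": 17.0, "ay": 0.142, "ax": 0.0, "az": 0.0, "gripper": 25.0}, {"tx": -0.5, "ty": 0.1, "tz": 17.1, "ay": 0.143, "ax": 0.0, "az": 0.0, "gripper": 25.0}]
[{"tx": -3.0, "ty": 0.2, "tz": 16.9, "ay": 0.143, "ax": 0.0, "az": 0.0, "gripper": 25.0}, {"tx": -5.3, "ty": 0.1, "tz": 16.2, "ay": 0.143, "ax": 0.0, "az": 0.0, "gripper": 25.0}]
```

>>> jog_arm --motion '[{"gripper": 25,"tx": 0,"ty": -40,"tz": 0,"ax": 0,"ay": 0,"az": 0},{"gripper": 25,"tx": 0,"ty": -40,"tz": 0,"ax": 0,"ay": 0,"az": 0},{"gripper": 25,"tx": 0,"ty": -40,"tz": 0,"ax": 0,"ay": 0,"az": 0},{"gripper": 25,"tx": 17,"ty": 0,"tz": 0.5,"ax": 0,"ay": 0.143,"az": 0},{"gripper": 25,"tx": 17,"ty": 0,"tz": 3,"ax": 0,"ay": 0.143,"az": 0},{"gripper": 25,"tx": 16.5,"ty": 0,"tz": 5.5,"ax": 0,"ay": 0.143,"az": 0},{"gripper": 25,"tx": 15.5,"ty": 0,"tz": 7.5,"ax": 0,"ay": 0.143,"az": 0},{"gripper": 25,"tx": 14,"ty": 0,"tz": 9.5,"ax": 0,"ay": 0.143,"az": 0},{"gripper": 25,"tx": 12.5,"ty": 0,"tz": 11.5,"ax": 0,"ay": 0.143,"az": 0},{"gripper": 25,"tx": 11,"ty": 0,"tz": 13.5,"ax": 0,"ay": 0.143,"az": 0},{"gripper": 25,"tx": 9,"ty": 0,"tz": 14.5,"ax": 0,"ay": 0.143,"az": 0},{"gripper": 25,"tx": 6.5,"ty": 0,"tz": 16,"ax": 0,"ay": 0.143,"az": 0}]'

```text
clock: 5.4
tcp_pos: [0.5458, 0.0065, 0.1516]
orientation: [-1.564, -0.163, 0.164]
contact_force: [0.2, -0.5, -2.5]
grip_width: 0.038
```

```bash
python3 - <<'E'
from h import *
show()
plan([.550,.0905,.15],-.5,6,25)
E
```

```text
t 5.4 p [0.5458 0.0065 0.1516] phi 0.2081 ydir [-4.e-04  1.e-04 -1.e+00] F [ 0.24 -0.48 -2.48] M [ 0.03  0.05 -0.04] w 0.038 j7 -0.184
[{"tx": 3.6, "ty": 0.3, "tz": 13.6, "ay": 0.118, "ax": 0.0, "az": 0.0, "gripper": 25.0}, {"tx": 1.9, "ty": 0.2, "tz": 13.8, "ay": 0.118, "ax": 0.0, "az": 0.0, "gripper": 25.0}, {"tx": 0.3, "ty": 0.3, "tz": 14.1, "ay": 0.118, "ax": 0.0, "az": 0.0, "gripper": 25.0}, {"tx": -1.3, "ty": 0.3, "tz": 13.9, "ay": 0.118, "ax": 0.0, "az": 0.0, "gripper": 25.0}, {"tx": -3.0, "ty": 0.3, "tz": 13.7, "ay": 0.118, "ax": 0.0, "az": 0.0, "gripper": 25.0}, {"tx": -4.6, "ty": 0.2, "tz": 13.3, "ay": 0.118, "ax": 0.0, "az": 0.0, "gripper": 25.0}]
```

>>> jog_arm --motion '[{"gripper": 25,"tx": 3.5,"ty": 0,"tz": 13.5,"ax": 0,"ay": 0.118,"az": 0},{"gripper": 25,"tx": 2,"ty": 0,"tz": 14,"ax": 0,"ay": 0.118,"az": 0},{"gripper": 25,"tx": 0.5,"ty": 0,"tz": 14,"ax": 0,"ay": 0.118,"az": 0},{"gripper": 25,"tx": -1.5,"ty": 0,"tz": 14,"ax": 0,"ay": 0.118,"az": 0},{"gripper": 25,"tx": -3,"ty": 0,"tz": 13.5,"ax": 0,"ay": 0.118,"az": 0},{"gripper": 25,"tx": -4.5,"ty": 0,"tz": 13.5,"ax": 0,"ay": 0.118,"az": 0},{"gripper": 25,"tx": 0,"ty": 0,"tz": 0,"ax": 0,"ay": 0,"az": 0},{"gripper": 25,"tx": 0,"ty": 0,"tz": 0,"ax": 0,"ay": 0,"az": 0}]'

```text
clock: 6.2
tcp_pos: [0.5496, 0.0897, 0.1518]
orientation: [-1.537, 0.384, -0.384]
contact_force: [0.3, -0.2, -1.9]
grip_width: 0.0379
```

```bash
python3 - <<'E'
from h import *
show()
b=(185,145,295,250)
f=cv2.cvtColor(vision.grab_frame("side"),cv2.COLOR_RGB2BGR);cv2.imwrite("pics/side2.png",f)
cv2.imwrite("pics/side2z.png",cv2.resize(f[b[1]:b[3],b[0]:b[2]],None,fx=5.6,fy=5.6,interpolation=cv2.INTER_CUBIC))
show()
E
```

```text
t 6.2 p [0.5496 0.0897 0.1518] phi -0.4895 ydir [-2.e-04 -5.e-04 -1.e+00] F [ 0.27 -0.16 -1.95] M [-0.06  0.01 -0.  ] w 0.0379 j7 -0.964
t 6.25 p [0.5497 0.089  0.1518] phi -0.4908 ydir [-2.e-04 -7.e-04 -1.e+00] F [ 0.27 -0.03 -2.37] M [-0.04  0.01 -0.02] w 0.0382 j7 -0.964
```

View pics/side2z.png

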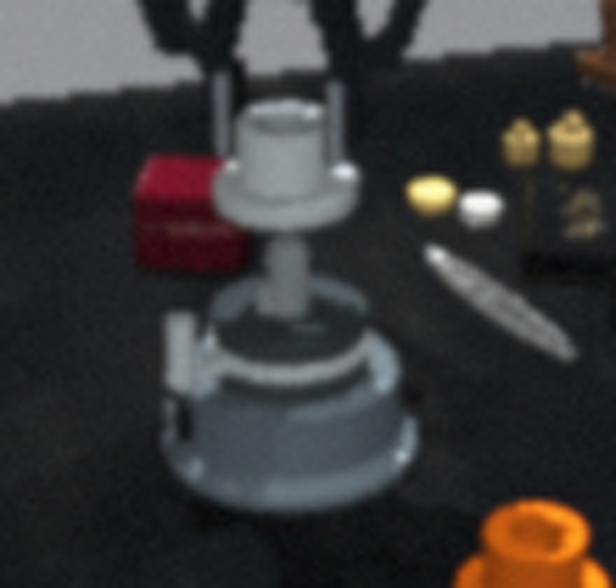

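```bash
python3 - <<'E'
from h import *
np.set_printoptions(precision=2,suppress=True)
f=cv2.imread("pics/side2.png");b=(185,145)
z=cv2.resize(f[145:250,185:295],None,fx=7,fy=5.6 and 7,interpolation=cv2.INTER_CUBIC)
def dr(P,c):
    p=(proj("side",P)-b)*7+3.5;cv2.polylines(z,[cv2.convexHull(p.astype(np.float32)).astype(np.int32)],True,c,1)
x,y,zz=.5497,.0895,.1518-.0325
dr(np.r_[circ(x,y,zz,.03),circ(x,y,zz+.01,.03)],(0,255,0));dr(np.r_[circ(x,y,zz+.01,.02),circ(x,y,zz+.036,.02)],(0,255,0))
x,y=.55,.0905
dr(shaft(x,y)[0],(0,0,255))
for zc,r in((0,.056),(.068,.034)): dr(circ(x,y,zc,r),(0,0,255))
cv2.imwrite("pics/ov2.png",z[:600])
for r in (183,184,193,194,195,196,197,198): print(r,f[r,222:252].min(1))
for r in (175,176,177,178,179,180,181): print(r,f[r,218:254].min(1))
E
```

```text
183 [ 14  35  65  95 117 127 133 136 139 140 139 143 145 145 146 148 146 146
 143 139 135 129 120 106  85  56  39  31  31  30]
184 [ 20  23  39  55  76 101 118 127 128 134 136 137 140 142 140 139 139 136
 134 126 119 104  84  71  52  37  35  31  33  32]
193 [ 15  18  15  15  16  16  22  25  31  37  55  81  96 102 101 104  99  85
  59  46  47  43  39  36  40  35  39  37  38  37]
194 [ 21  17  19  21  22  30  36  44  52  54  66  82  97 102 103 103  98  90
  77  65  62  57  53  47  41  41  36  38  38  37]
195 [ 22  25  24  33  40  49  63  68  71  77  82  87  95 103 102 100  96  91
  84  83  82  76  73  64  54  47  41  38  36  38]
196 [ 26  31  36  53  63  68  73  76  77  89  96  97  97 101 103 101  96  88
  81  81  82  84  84  82  75  70  57  44  39  37]
197 [ 30  47  61  70  74  76  78  77  81  94 101 101 100 104 102 101  98  87
  74  66  72  80  80  82  85  80  75  64  45  39]
198 [ 36  57  71  76  75  77  76  74  79  93 103  97  98 102 103 101  94  85
  64  49  51  56  61  72  78  80  81  74  55  42]
175 [ 21  22  22  21  34  63  98 134 148 134 124 131 135 139 144 143 148 147
 149 14
[... 272 characters left out ...]
37 139 143 144 148 147
 147 144 142 139 136 129 121 116 120 127 137 132 108  61  37  28  26  27]
178 [ 23  21  22  27  54 100 116 114 113 114 120 128 135 140 143 145 147 147
 146 147 145 141 133 128 120 118 118 121 122 115  87  53  31  30  30  30]
179 [ 24  19  21  25  50  98 118 118 118 117 117 118 124 132 141 143 142 142
 144 145 141 135 127 122 123 123 125 125 125 113  85  48  31  28  28  28]
180 [ 16  15  17  16  42  89 115 122 121 121 121 119 118 122 124 127 125 128
 128 131 132 126 129 129 135 139 138 135 127 110  80  45  31  29  31  31]
181 [ 13  12  13  15  33  74 110 122 127 130 129 128 126 125 123 122 124 125
 130 139 141 140 141 141 147 145 142 131 118 100  69  39  28  30  30  35]
```

View pics/ov2.png

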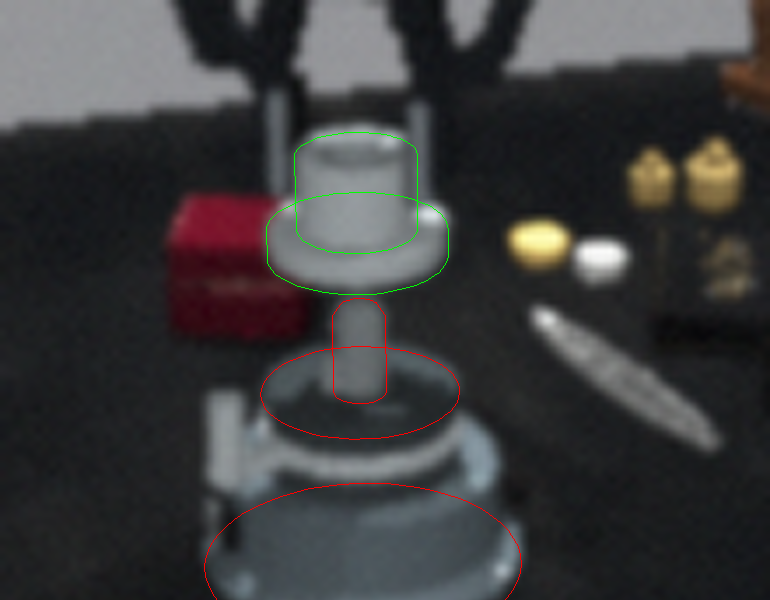

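```bash
python3 - <<'E'
from h import *
show();plan([.550,.0905,.118],-.5,5,25)
E
```

```text
t 6.25 p [0.5497 0.089  0.1518] phi -0.4908 ydir [-2.e-04 -7.e-04 -1.e+00] F [ 0.27 -0.03 -2.37] M [-0.04  0.01 -0.02] w 0.0382 j7 -0.964
[{"tx": -0.1, "ty": 6.8, "tz": 0.3, "ay": 0.002, "ax": 0.001, "az": 0.0, "gripper": 25.0}, {"tx": -0.1, "ty": 6.7, "tz": 0.3, "ay": 0.002, "ax": 0.0, "az": 0.0, "gripper": 25.0}, {"tx": -0.1, "ty": 6.8, "tz": 0.3, "ay": 0.002, "ax": 0.0, "az": 0.0, "gripper": 25.0}, {"tx": -0.1, "ty": 6.7, "tz": 0.3, "ay": 0.001, "ax": 0.0, "az": 0.0, "gripper": 25.0}, {"tx": -0.1, "ty": 6.8, "tz": 0.2, "ay": 0.002, "ax": 0.0, "az": 0.0, "gripper": 25.0}]
```

>>> jog_arm --motion '[{"gripper": 25,"tx": -0.3,"ty": 7,"tz": 0.6,"ax": 0,"ay": 0,"az": 0},{"gripper": 25,"tx": -0.2,"ty": 7,"tz": 0.5,"ax": 0,"ay": 0,"az": 0},{"gripper": 25,"tx": 0,"ty": 7,"tz": 0,"ax": 0,"ay": 0,"az": 0},{"gripper": 25,"tx": 0,"ty": 7,"tz": 0,"ax": 0,"ay": 0,"az": 0},{"gripper": 25,"tx": 0,"ty": 5,"tz": 0,"ax": 0,"ay": 0,"az": 0},{"gripper": 25,"tx": 0,"ty": 0,"tz": 0,"ax": 0,"ay": 0,"az": 0}]'

```text
clock: 6.85
tcp_pos: [0.5495, 0.0908, 0.1181]
orientation: [-1.537, 0.387, -0.386]
contact_force: [-0.8, 0.7, -3.3]
grip_width: 0.038
```

```bash
python3 - <<'E'
from h import *
show()
E
```

```text
t 6.85 p [0.5495 0.0908 0.1181] phi -0.4929 ydir [-1.3e-03 -2.0e-04 -1.0e+00] F [-0.84  0.7  -3.34] M [-0.04 -0.   -0.01] w 0.038 j7 -0.993
```

>>> jog_arm --motion '[{"gripper": 25,"tx": 0,"ty": 3,"tz": 0,"ax": 0,"ay": 0,"az": 0},{"gripper": 25,"tx": 0,"ty": 2,"tz": 0,"ax": 0,"ay": 0,"az": 0},{"gripper": 25,"tx": 0,"ty": 1,"tz": 0,"ax": 0,"ay": 0,"az": 0}]'

```text
clock: 7.15
tcp_pos: [0.5502, 0.0911, 0.1131]
orientation: [-1.536, 0.386, -0.387]
contact_force: [-0.4, 0.1, -3.0]
grip_width: 0.0382
```

```bash
python3 - <<'E'
from h import *
show()
E
```

```text
t 7.15 p [0.5502 0.0911 0.1131] phi -0.493 ydir [ 6.e-04  1.e-04 -1.e+00] F [-0.43  0.07 -2.96] M [-0.02 -0.03  0.02] w 0.0382 j7 -0.998
```

Still free at z 113; continue down.

>>> jog_arm --motion '[{"gripper": 25,"tx": 0,"ty": 2,"tz": 0,"ax": 0,"ay": 0,"az": 0},{"gripper": 25,"tx": 0,"ty": 2,"tz": 0,"ax": 0,"ay": 0,"az": 0},{"gripper": 25,"tx": 0,"ty": 0,"tz": 0,"ax": 0,"ay": 0,"az": 0}]'

```text
clock: 7.45
tcp_pos: [0.55, 0.091, 0.1089]
orientation: [-1.536, 0.386, -0.387]
contact_force: [-0.1, 0.3, -2.6]
grip_width: 0.0381
```

```bash
python3 - <<'E'
from h import *
show()
E
```

```text
t 7.45 p [0.55   0.091  0.1089] phi -0.493 ydir [ 1.e-04  0.e+00 -1.e+00] F [-0.11  0.28 -2.58] M [-0.02  0.03  0.02] w 0.0381 j7 -1.001
```

>>> jog_arm --motion '[{"gripper": 25,"tx": 0,"ty": 3,"tz": 0,"ax": 0,"ay": 0,"az": 0},{"gripper": 25,"tx": 0,"ty": 3,"tz": 0,"ax": 0,"ay": 0,"az": 0},{"gripper": 25,"tx": 0,"ty": 2,"tz": 0,"ax": 0,"ay": 0,"az": 0},{"gripper": 25,"tx": 0,"ty": 0,"tz": 0,"ax": 0,"ay": 0,"az": 0}]'

```text
clock: 7.85
tcp_pos: [0.55, 0.091, 0.1008]
orientation: [-1.536, 0.387, -0.386]
contact_force: [-0.3, 0.6, -2.8]
grip_width: 0.0379
```

```bash
python3 - <<'E'
from h import *
show()
E
```

```text
t 7.85 p [0.55   0.091  0.1008] phi -0.493 ydir [-1.e-04  0.e+00 -1.e+00] F [-0.29  0.63 -2.8 ] M [0.02 0.01 0.04] w 0.0379 j7 -1.007
```

>>> jog_arm --motion '[{"gripper": 25,"tx": 0,"ty": 1,"tz": 0,"ax": 0,"ay": 0,"az": 0},{"gripper": 25,"tx": 0,"ty": 0,"tz": 0,"ax": 0,"ay": 0,"az": 0}]'

```text
clock: 8.05
tcp_pos: [0.5502, 0.0911, 0.1005]
orientation: [-1.536, 0.386, -0.387]
contact_force: [-1.0, -0.1, 1.7]
grip_width: 0.0381
```

```bash
python3 - <<'E'
from h import *
show()
b=(185,155,295,250)
f=cv2.cvtColor(vision.grab_frame("side"),cv2.COLOR_RGB2BGR);cv2.imwrite("pics/side3.png",f)
cv2.imwrite("pics/side3z.png",cv2.resize(f[b[1]:b[3],b[0]:b[2]],None,fx=6,fy=6,interpolation=cv2.INTER_CUBIC))
E
```

```text
t 8.05 p [0.5502 0.0911 0.1005] phi -0.493 ydir [ 6.e-04 -1.e-04 -1.e+00] F [-1.04 -0.11  1.65] M [-0.06  0.37  0.08] w 0.0381 j7 -1.008
```

View pics/side3z.png

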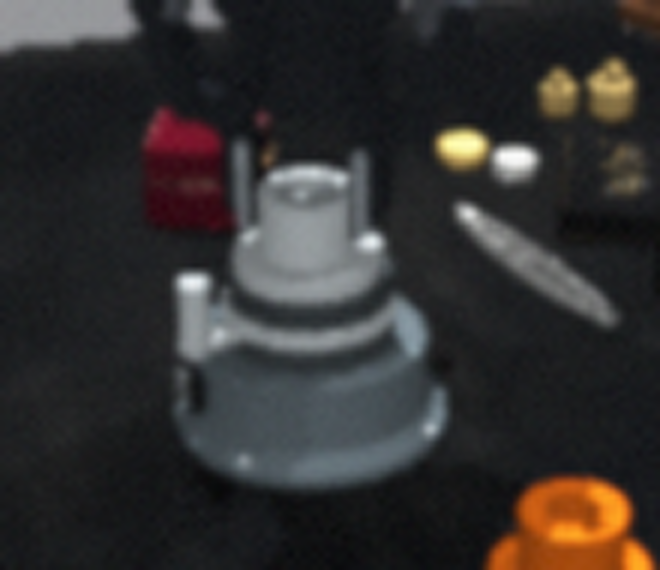

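```bash
python3 - <<'E'
from h import *
plan([.498,.068,.15],-1.163,5,30,M0=-.493,p0=[.5502,.0911,.15])
E
```

```text
[{"tx": -7.0, "ty": 0.0, "tz": -9.0, "ay": 0.134, "ax": 0.0, "az": 0.0, "gripper": 30.0}, {"tx": -5.8, "ty": 0.0, "tz": -9.9, "ay": 0.134, "ax": 0.0, "az": 0.0, "gripper": 30.0}, {"tx": -4.3, "ty": 0.0, "tz": -10.5, "ay": 0.134, "ax": 0.0, "az": 0.0, "gripper": 30.0}, {"tx": -3.0, "ty": 0.0, "tz": -11.1, "ay": 0.134, "ax": 0.0, "az": 0.0, "gripper": 30.0}, {"tx": -1.4, "ty": 0.0, "tz": -11.3, "ay": 0.134, "ax": 0.0, "az": 0.0, "gripper": 30.0}]
```

>>> jog_arm --motion '[{"gripper": 62,"tx": 0,"ty": 0,"tz": 0,"ax": 0,"ay": 0,"az": 0},{"gripper": 62,"tx": 0,"ty": 0,"tz": 0,"ax": 0,"ay": 0,"az": 0},{"gripper": 62,"tx": 0,"ty": 0,"tz": 0,"ax": 0,"ay": 0,"az": 0},{"gripper": 62,"tx": 0,"ty": -10,"tz": 0,"ax": 0,"ay": 0,"az": 0},{"gripper": 62,"tx": 0,"ty": -20,"tz": 0,"ax": 0,"ay": 0,"az": 0},{"gripper": 62,"tx": 0,"ty": -20,"tz": 0,"ax": 0,"ay": 0,"az": 0}]'

```text
clock: 8.7
tcp_pos: [0.5501, 0.0911, 0.1512]
orientation: [-1.536, 0.386, -0.386]
contact_force: [0.0, -0.7, -0.7]
grip_width: 0.0618
```

```bash
python3 - <<'E'
from h import *
show()
b=(185,155,295,250)
f=cv2.cvtColor(vision.grab_frame("side"),cv2.COLOR_RGB2BGR);cv2.imwrite("pics/side4.png",f)
cv2.imwrite("pics/side4z.png",cv2.resize(f[b[1]:b[3],b[0]:b[2]],None,fx=6,fy=6,interpolation=cv2.INTER_CUBIC))
E
```

```text
t 8.7 p [0.5501 0.0911 0.1512] phi -0.4928 ydir [ 1.e-04  2.e-04 -1.e+00] F [ 0.01 -0.69 -0.66] M [ 0.   -0.03 -0.03] w 0.0618 j7 -0.97
```

View pics/side4z.png

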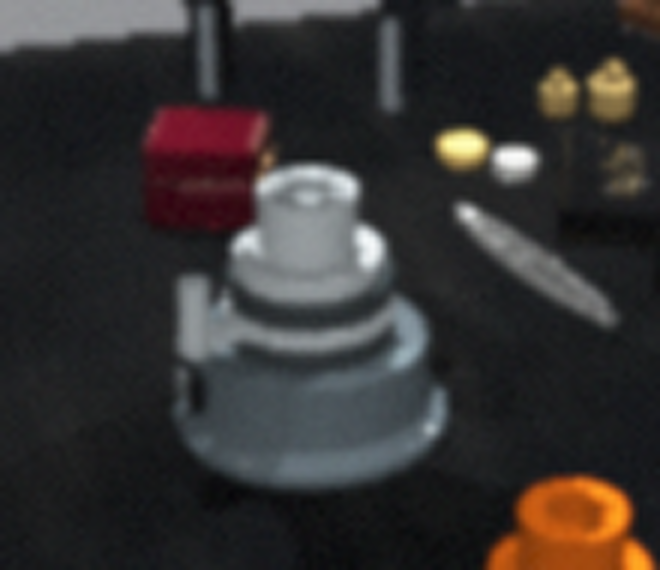

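```bash
python3 - <<'E'
from h import *
print(unproj("side",[185+(193-2.5)/6,155+(284-2.5)/6],.082))
f=cv2.imread("pics/side3.png");b=(185,155);z=cv2.resize(f[155:250,185:295],None,fx=6,fy=6,interpolation=cv2.INTER_CUBIC)
for (x,y),c in(((.498,.068),(0,0,255)),((.500,.067),(0,255,0))):
    p=(proj("side",np.r_[circ(x,y,.05,.006),circ(x,y,.082,.006)])-b)*6+2.5
    cv2.polylines(z,[cv2.convexHull(p.astype(np.float32)).astype(np.int32)],True,c,1)
cv2.imwrite("pics/pin.png",z[220:460,100:400])
E
```

```text
[0.49923149 0.06975284]
```

View pics/pin.png

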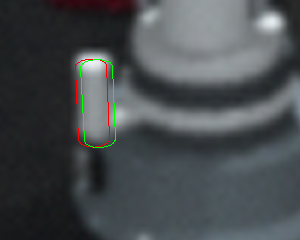

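>>> jog_arm --motion '[{"gripper": 30,"tx": -7,"ty": 0,"tz": -9,"ax": 0,"ay": 0.134,"az": 0},{"gripper": 30,"tx": -6,"ty": 0,"tz": -10,"ax": 0,"ay": 0.134,"az": 0},{"gripper": 30,"tx": -4.5,"ty": 0,"tz": -10.5,"ax": 0,"ay": 0.134,"az": 0},{"gripper": 30,"tx": -3,"ty": 0,"tz": -11,"ax": 0,"ay": 0.134,"az": 0},{"gripper": 30,"tx": -1.5,"ty": 0,"tz": -11,"ax": 0,"ay": 0.134,"az": 0},{"gripper": 30,"tx": 0,"ty": 0,"tz": 0,"ax": 0,"ay": 0,"az": 0}]'

```text
clock: 9.35
tcp_pos: [0.4968, 0.0679, 0.1505]
orientation: [-1.375, 0.905, -0.905]
contact_force: [-0.2, 0.4, 0.4]
grip_width: 0.03
```

```bash
python3 - <<'E'
from h import *
show()
plan([.4985,.069,.10],-1.17,3,30)
E
```

```text
t 9.35 p [0.4968 0.0679 0.1505] phi -1.1644 ydir [ 2.e-04 -6.e-04 -1.e+00] F [-0.2   0.35  0.43] M [0.07 0.07 0.01] w 0.03 j7 -1.547
[{"tx": -0.1, "ty": 16.8, "tz": 0.7, "ay": 0.002, "ax": 0.0, "az": 0.001, "gripper": 30.0}, {"tx": -0.1, "ty": 16.9, "tz": 0.6, "ay": 0.002, "ax": 0.0, "az": 0.0, "gripper": 30.0}, {"tx": -0.2, "ty": 16.8, "tz": 0.7, "ay": 0.002, "ax": 0.0, "az": 0.0, "gripper": 30.0}]
```

>>> jog_arm --motion '[{"gripper": 30,"tx": 0,"ty": 17,"tz": 0.5,"ax": 0,"ay": 0,"az": 0},{"gripper": 30,"tx": 0,"ty": 17,"tz": 0.5,"ax": 0,"ay": 0,"az": 0},{"gripper": 30,"tx": 0,"ty": 16,"tz": 0,"ax": 0,"ay": 0,"az": 0},{"gripper": 30,"tx": 0,"ty": 0,"tz": 0,"ax": 0,"ay": 0,"az": 0}]'

```text
clock: 9.75
tcp_pos: [0.4981, 0.0689, 0.0988]
orientation: [-1.378, 0.903, -0.9]
contact_force: [-0.1, 0.2, 0.6]
grip_width: 0.03
```

```bash
python3 - <<'E'
from h import *
show()
b=(185,155,295,250)
f=cv2.cvtColor(vision.grab_frame("side"),cv2.COLOR_RGB2BGR);cv2.imwrite("pics/side5.png",f)
cv2.imwrite("pics/side5z.png",cv2.resize(f[b[1]:b[3],b[0]:b[2]],None,fx=6,fy=6,interpolation=cv2.INTER_CUBIC))
E
```

```text
t 9.75 p [0.4981 0.0689 0.0988] phi -1.1595 ydir [-2.3e-03 -1.0e-04 -1.0e+00] F [-0.07  0.22  0.61] M [-0.02  0.05 -0.04] w 0.03 j7 -1.579
```

View pics/side5z.png

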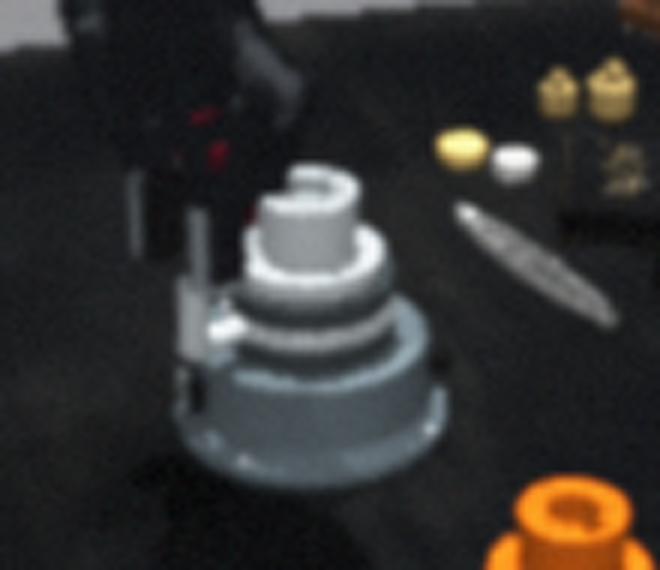

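```bash
python3 - <<'E'
from h import *
o,M,ph=state();p=o["tcp_pos"]
f=cv2.imread("pics/side5.png");b=(185,155);z=cv2.resize(f[155:250,185:295],None,fx=6,fy=6,interpolation=cv2.INTER_CUBIC)
for zc,c in((.088,(0,255,0)),(.060,(255,255,0))):
  for s in(-1,1):
    P=[[*(p+M[:,0]*s*a+M[:,2]*w)[:2],zc] for a in(.015,.0295) for w in(-.011,.011)]
    q=(proj("side",P)-b)*6+2.5;cv2.polylines(z,[cv2.convexHull(q.astype(np.float32)).astype(np.int32)],True,c,1)
x,y=.4985,.069
q=(proj("side",np.r_[circ(x,y,.05,.006),circ(x,y,.082,.006)])-b)*6+2.5;cv2.polylines(z,[cv2.convexHull(q.astype(np.float32)).astype(np.int32)],True,(0,0,255),1)
cv2.imwrite("pics/ov5.png",z[120:450,50:450])
E
```

```text
(no output)
```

View pics/ov5.png

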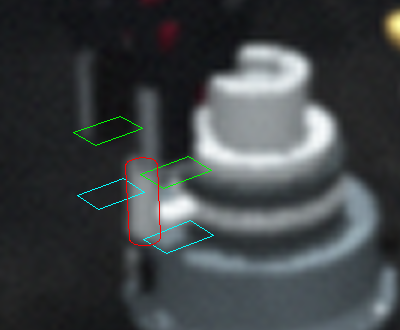

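>>> jog_arm --motion '[{"gripper": 30,"tx": 0,"ty": 8,"tz": 0,"ax": 0,"ay": 0,"az": -0.001},{"gripper": 30,"tx": 0,"ty": 8,"tz": 0,"ax": 0,"ay": 0,"az": 0},{"gripper": 30,"tx": 0,"ty": 7,"tz": 0,"ax": 0,"ay": 0,"az": 0},{"gripper": 18,"tx": 0,"ty": 0,"tz": 0,"ax": 0,"ay": 0,"az": 0},{"gripper": 18,"tx": 0,"ty": 0,"tz": 0,"ax": 0,"ay": 0,"az": 0}]' --newtons 20

```text
clock: 10.3
tcp_pos: [0.4987, 0.0688, 0.077]
orientation: [-1.376, 0.903, -0.904]
contact_force: [0.2, 1.6, 0.1]
grip_width: 0.018
```

```bash
python3 - <<'E'
from h import *
show()
o,M,ph=state();p=o["tcp_pos"];c=np.array([.55,.0908])
d=p[:2]-c;a0=np.arctan2(d[1],d[0]);r=np.hypot(*d);print("ang",a0,"r",r)
# arc rows: pin target angle -pi-0.45 (yaw 0), plus push offset
rows=[];n=11;a1=-np.pi-.45-.12;pos=p.copy();Mt=R.from_matrix(M)
da=(a1-a0)/n
for i in range(n):
    a=a0+da*(i+1);w=np.array([*(c+.0565*np.array([np.cos(a),np.sin(a)])),.0755])
    l=(Mt.inv().apply(w-pos)*1e3).round(1);pos=pos+Mt.apply(l/1e3);Mt=Mt*R.from_rotvec([0,-round(da,3),0]);print(l,-round(da,3),pos.round(4))
E
```

```text
t 10.3 p [0.4987 0.0688 0.077 ] phi -1.1628 ydir [ 4.e-04 -9.e-04 -1.e+00] F [0.17 1.65 0.11] M [ 0.05 -0.03 -0.  ] w 0.018 j7 -1.6
ang -2.7368094965180565 r 0.05583983195390801
[-5.   1.5 -0.4] 0.089 [0.4963 0.0732 0.0755]
[-5.   0.   0.2] 0.089 [0.4949 0.078  0.0755]
[-5.   0.   0.2] 0.089 [0.494  0.083  0.0755]
[-5.   0.   0.3] 0.089 [0.4936 0.088  0.0755]
[-5.  -0.   0.2] 0.089 [0.4935 0.093  0.0755]
[-5.  -0.   0.2] 0.089 [0.4939 0.0979 0.0755]
[-5.  -0.   0.3] 0.089 [0.4948 0.1029 0.0755]
[-5.  -0.   0.2] 0.089 [0.4961 0.1077 0.0755]
[-5.  -0.   0.2] 0.089 [0.4978 0.1124 0.0755]
[-5.  -0.   0.2] 0.089 [0.4999 0.117  0.0755]
[-5.  -0.   0.2] 0.089 [0.5024 0.1213 0.0755]
```

>>> jog_arm --motion '[{"gripper": 18,"tx": -5,"ty": 0.5,"tz": -0.3,"ax": 0,"ay": 0.089,"az": 0},{"gripper": 18,"tx": -5,"ty": 0,"tz": 0.2,"ax": 0,"ay": 0.089,"az": 0},{"gripper": 18,"tx": -5,"ty": 0,"tz": 0.2,"ax": 0,"ay": 0.089,"az": 0},{"gripper": 18,"tx": -5,"ty": 0,"tz": 0.2,"ax": 0,"ay": 0.089,"az": 0},{"gripper": 18,"tx": -5,"ty": 0,"tz": 0.2,"ax": 0,"ay": 0.089,"az": 0},{"gripper": 18,"tx": -5,"ty": 0,"tz": 0.2,"ax": 0,"ay": 0.089,"az": 0},{"gripper": 18,"tx": -5,"ty": 0,"tz": 0.2,"ax": 0,"ay": 0.089,"az": 0},{"gripper": 18,"tx": -5,"ty": 0,"tz": 0.2,"ax": 0,"ay": 0.089,"az": 0}]'

```text
clock: 11.1
tcp_pos: [0.4965, 0.1076, 0.077]
orientation: [-1.047, 1.431, -1.434]
contact_force: [0.7, -0.3, 0.6]
grip_width: 0.0181
```

```bash
python3 - <<'E'
from h import *
show()
p=state()[0]["tcp_pos"];d=p[:2]-[.55,.0908];print(np.arctan2(d[1],d[0]),np.hypot(*d))
E
```

```text
t 11.1 p [0.4965 0.1076 0.077 ] phi -1.8789 ydir [ 0.0016 -0.0011 -1.    ] F [ 0.72 -0.25  0.59] M [-0.32 -0.11  0.02] w 0.0181 j7 -2.273
2.837617669518985 0.05605925880571699
```

Angle now 0.30 rad clockwise of -x; continue to and lightly past the stop.

>>> jog_arm --motion '[{"gripper": 18,"tx": -5,"ty": 0,"tz": 0.2,"ax": 0,"ay": 0.089,"az": 0},{"gripper": 18,"tx": -4,"ty": 0,"tz": 0.2,"ax": 0,"ay": 0.07,"az": 0},{"gripper": 18,"tx": -2,"ty": 0,"tz": 0.1,"ax": 0,"ay": 0.03,"az": 0}]'

```text
clock: 11.4
tcp_pos: [0.5004, 0.1169, 0.0769]
orientation: [-0.934, 1.562, -1.566]
contact_force: [-1.6, -6.3, 4.3]
grip_width: 0.018
```

```bash
python3 - <<'E'
from h import *
show()
p=state()[0]["tcp_pos"];d=p[:2]-[.55,.0908];print(np.arctan2(d[1],d[0])-np.pi,np.hypot(*d))
E
```

```text
t 11.4 p [0.5004 0.1169 0.0769] phi -2.066 ydir [ 2.0e-04 -2.4e-03 -1.0e+00] F [-1.56 -6.26  4.34] M [-1.44  0.45  0.01] w 0.018 j7 -2.443
-0.48354367583460833 0.05603599826711544
```

>>> jog_arm --motion '[{"gripper": 18,"tx": 0,"ty": 0,"tz": 0,"ax": 0,"ay": 0,"az": 0},{"gripper": 18,"tx": 0,"ty": 0,"tz": 0,"ax": 0,"ay": 0,"az": 0},{"gripper": 20,"tx": 2.5,"ty": 0,"tz": 0,"ax": 0,"ay": 0,"az": 0},{"gripper": 26,"tx": 0,"ty": 0,"tz": 0,"ax": 0,"ay": 0,"az": 0},{"gripper": 26,"tx": 0,"ty": -8,"tz": 0,"ax": 0,"ay": 0,"az": 0},{"gripper": 26,"tx": 0,"ty": -20,"tz": 0,"ax": 0,"ay": 0,"az": 0},{"gripper": 26,"tx": 0,"ty": -40,"tz": 0,"ax": 0,"ay": 0,"az": 0},{"gripper": 26,"tx": 0,"ty": -40,"tz": 0,"ax": 0,"ay": 0,"az": 0},{"gripper": 26,"tx": 0,"ty": -20,"tz": -20,"ax": 0,"ay": 0,"az": 0},{"gripper": 26,"tx": 0,"ty": 0,"tz": -40,"ax": 0,"ay": 0,"az": 0},{"gripper": 26,"tx": 0,"ty": 0,"tz": 0,"ax": 0,"ay": 0,"az": 0}]'

```text
clock: 12.5
tcp_pos: [0.4431, 0.1469, 0.2057]
orientation: [-0.936, 1.559, -1.558]
contact_force: [-0.0, -1.2, 0.5]
grip_width: 0.0262
```

```bash
python3 - <<'E'
from h import *
show()
b=(185,155,295,250)
f=cv2.cvtColor(vision.grab_frame("side"),cv2.COLOR_RGB2BGR);cv2.imwrite("pics/side6.png",f)
z=cv2.resize(f[b[1]:b[3],b[0]:b[2]],None,fx=6,fy=6,interpolation=cv2.INTER_CUBIC)
for q,c in((1.,(0,255,0)),(.9,(0,0,255))):
    a=np.pi+.55-q;x,y=.55+.056*np.cos(a),.0908+.056*np.sin(a)
    u=(proj("side",np.r_[circ(x,y,.05,.006),circ(x,y,.082,.006)])-b[:2])*6+2.5;cv2.polylines(z,[cv2.convexHull(u.astype(np.float32)).astype(np.int32)],True,c,1)
cv2.imwrite("pics/side6z.png",z)
f=cv2.cvtColor(vision.grab_frame("top"),cv2.COLOR_RGB2BGR);cv2.imwrite("pics/top6.png",f)
cv2.imwrite("pics/top6z.png",cv2.resize(f[165:245,185:325],None,fx=5.6,fy=5.6,interpolation=cv2.INTER_CUBIC))
E
```

```text
t 12.5 p [0.4431 0.1469 0.2057] phi -2.0587 ydir [ 6.e-04  8.e-04 -1.e+00] F [-0.03 -1.21  0.52] M [-0.02 -0.01  0.03] w 0.0262 j7 -2.528
```

View pics/side6z.png

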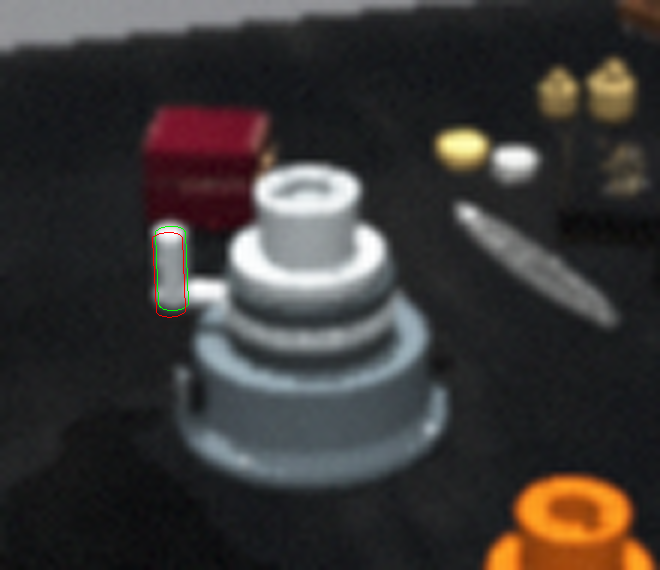

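View pics/top6z.png

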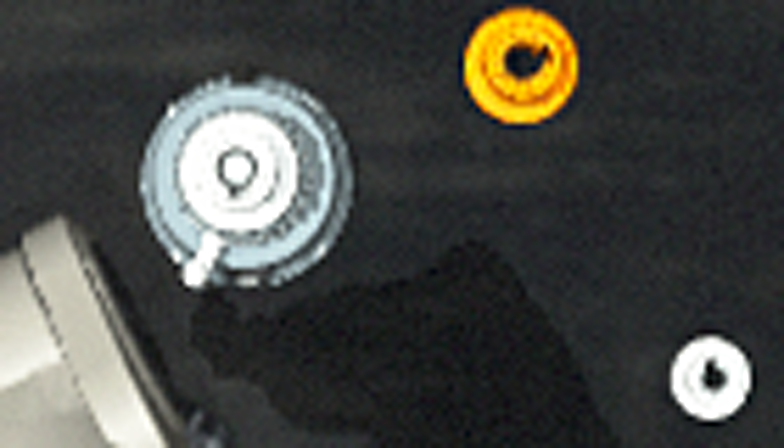

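The side view shows the wheel home. The pin at zoom (170,230) matches the projection for q≈1.0, slightly past the q=0.9 outline. In the top view the arm points towards +y, and the gripper is clear of everything.

```bash
python3 -c "
from bench import ticket
print(ticket.hand_in())"
```

```text
the job is handed in; nothing more can be done
None
```

The lap wheel is on the shaft, fully home over its key, and the clamp ring has been swung clockwise to its stop. I handed the job in at about 12.6 s; no verdict is reported.

- **Wheel:** I picked the larger white wheel, centred it with two squeezes, turned it about 2.0 rad clockwise and lowered it onto the shaft. The keyway dropped over the key at the first try. First contact came with the tool at 100.5 mm, which is the seat height worked out from the grip. The last side and top pictures also show the wheel seated and level.
- **Clamp ring:** I straddled the pin with the jaws open 18 mm and moved it round its arc. At the end it pushed back with about 6 N. The last side picture puts the pin at about 1.0 rad, past the 0.9 rad needed.
- **Other things:** the moves stayed clear of the stamp, ring box and weight, though I did not re-measure their positions. In no reading did the force show the fingers touching the fixed rings.
- **What disagreed:** the two cameras differed by about 4 to 5 mm in y. I settled this from the arm's own position after the squeezes and by overlaying the side view. While gripping the wheel on the worktop I read an upward force of 5 to 7 N, probably the fingertips brushing the flange as they swung forward.

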